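Stand the fallen varnish bottle up in its bin and bring it to the pad

TASK

The slim amber varnish bottle has fallen over in the deep blue bin. Tip it up inside the bin until it stands on its base by itself, cap up, and let go of it there; only then take hold of it again from above, lift it out upright and set it down gently, wholly on the black note pad, standing cap up. Leave the jars, the tin and the stamps where they are.

Things in the scene. Friction and masses are not known exactly. Their poses are not given: they have to be found in the camera images.
- bin: Blue open-topped plastic bin with a blank white card on its near (-x) end, fixed to the table. Outside 200 mm along its x, 180 mm along its y, 75 mm high; walls and floor 5 mm thick, so inside 190 x 170 mm, the inner floor 5 mm above the table. Origin: centre of its underside; x along its long side, pointing roughly away from the robot; z up.
- bottle: Amber bottle, white label, orange stripe, black cap; 160 mm long, 0.14-0.28 kg, loose, rolls. Body 44 mm across from base to 116 mm, shoulder to 128, cap 30 mm across from 128 to 160 (fixed on). Origin: centre of base; z along the bottle to the cap. Starts lying on the bin's floor along the bin, cap away from the robot, base 4 to 27 mm from the near wall. Friction about 0.6.
- bottle_mid (a point): Point on the bottle's axis half way along, 80 mm from the base.
- bottle_top (a point): Centre of the top of the cap, 160 mm from the base.
- pad: Black note pad lying flat, fixed to the table, 146 mm along its x, 103 mm along its y; its surface is 12 mm above the table. Origin: on the table under it, z up; the pad reaches from -73 to 73 mm in x and from -54 to 49 mm in y. Bin and pad may change sides.
- cream_jar: White screw-top jar, 48 mm in diameter, 46 mm high, loose bystander between bin and pad, near the middle line (another jar stands at the back left). Origin: centre of its underside.
- tin: Small teal and gold food tin, 58 mm in diameter, 72 mm high, loose bystander at the back. Origin: centre of its underside.
- stamp: Wooden stamp block with a red face on top, 52 x 56 x 27 mm, loose bystander at the back, left of the middle (two more stamps stand farther left). Origin: centre of its underside.
Not all that is in view belongs to the job. What is meant by the bottle is not green or purple, and is the larger of those in its own colour.

How it is judged (in metres and radians):
On the way, in this order (a step that is already met when the one before it is completed fails the run):
1. the bottle stands upright by itself on the floor of the bin, cap up, let go (angle between bottle's own z axis and vertical below 0.1 rad and height (world z) of bottle_top above 0.155 m and height (world z) of bottle below 0.01 m and x of bottle in the frame of bin between -0.08 and 0.08 m and y of bottle in the frame of bin between -0.07 and 0.07 m and contact force between the fingers and bottle below 0.2 N and linear speed of bottle below 0.02 m/s), for 0.3 s.
2. the bottle is lifted clear of the bin, upright (angle between bottle's own z axis and vertical below 0.35 rad and height (world z) of bottle above 0.075 m).
At the end, for the whole second after the job is handed in: The bottle stands cap up within 0.1 rad (6 degrees) of upright, its whole base on the note pad (its axis within 54 mm of the pad's origin along the pad's x, and from -37 to 32 mm along its y), at rest and let go (angle between bottle's own z axis and vertical below 0.1 rad and height (world z) of bottle_top above 0.165 m and height (world z) of bottle below 0.018 m and contact force between bottle and pad above 0.5 N and x of bottle in the frame of pad between -0.054 and 0.054 m and y of bottle in the frame of pad between -0.037 and 0.032 m and contact force between the fingers and bottle below 0.2 N and linear speed of bottle below 0.02 m/s and angular speed of bottle below 0.6 rad/s); the robot touches nothing.
It fails at once if the bottle is lifted out of the bin, or carried, lying or leaning more than 0.6 rad (34 degrees) (angle between bottle's own z axis and vertical above 0.6 rad and height (world z) of bottle_mid above 0.14 m).
It fails at once if the bottle is dropped onto the pad (falls faster than 0.45 m/s with no finger on it) (linear speed of bottle above 0.45 m/s and contact force between the fingers and bottle below 0.2 N and horizontal distance between bottle and pad below 0.13 m).
It fails at once if the jar is moved more than 30 mm (distance of cream_jar from where it was at the start of the episode above 0.03 m).
It fails at once if the tin is moved more than 30 mm (distance of tin from where it was at the start of the episode above 0.03 m).
It fails at once if the stamp is moved more than 30 mm (distance of stamp from where it was at the start of the episode above 0.03 m).
It also fails if it takes over 62 s, if anything falls off the work surface, if the arm or the gripper's body presses on something with over 40 N, if the wrist force passes 120 N, or if a joint passes its speed limit or range.

ROBOT

A 7-joint arm with a two-finger parallel gripper is mounted at the origin on a cart in front of the work surface, level with it; the furniture and walls round the work are solid. World frame = base frame: x ahead of the robot, y to its left, z up, the work surface at z = 0. Lengths are in mm, angles in rad, forces in N, time in s.
With the tool pointing down it reaches from about 400 to 875 mm from the base axis. Payload 4.4 kg.
Tool frame: the origin (TCP) lies at the very end of the fingers, on their centre line; the grasp point (between the pads) lies 19 mm behind it (ctrl.pinch_z is the z of the grasp point in the tool frame, in mm); z points along the fingers, x is the direction in which the jaws open and shut, and the axes are right-handed (so a half turn about z gives the same grasp; the last joint's range is limited). The gripper opens to 85 mm and grips with 20 to 120 N. Pads are 22 mm wide; open, the fingers measure 114 mm over their backs; the gripper's body (76 mm by 85 mm) begins 54 mm behind the grasp point. The pads swing forward as they close: fully open they stand 13 mm farther back than shut.
Start: joints at [-0.066, 0.628, 0.038, 1.517, -0.027, 0.996, -0.02], TCP at [650.014, 0.027, 231.313] pointing down, gripper open.
Joint ranges: [-3.06, 3.06], [-0.37, 2.12], [-1.25, 1.32], [0.18, 2.47], [-1.1, 4.24], [0.23, 1.98], [-2.94, 2.94]. Speed limits (rad/s): [2.57, 2.57, 3.14, 3.14, 3.14, 3.14, 3.14].

INTERFACE

Orientations are given as [roll, pitch, yaw] about the fixed x, y, z axes, in that order (R = Rz(yaw) Ry(pitch) Rx(roll)).
In Python, from cell import sensors, get_image, order, ctrl gives the robot as it stands.
- The arm moves only by the tool arm_command, never from a script. Its argument "rows" is a list that holds one entry, the list of rows, each a list of 6 numbers: the shift along the tool's x, y, z in mm, then the turn, a rotation vector about the tool's x, y, z in degrees. A call has 1 to 20 rows; each row is the pose to reach, as a shift and turn from the pose commanded when the call began, along the tool's axes at that moment; what a row does not reach only later rows make up. A row lasts 1/12 s, in which the tool goes at most 41.7 mm and 7.16 degrees, less where a joint would pass 70% of its speed; a pose out of reach is approached as far as the arm can. A call with a gripper value outside its range is refused whole. "claw" is the opening, from -1 (shut) to 1 (fully open), set as the call begins (left out, the last holds). The fingers move at their own pace and stop on an object; the grip force is fixed at half the most. Time passes only in rows, so rows that repeat a pose let the fingers close. It gives the time, the measured TCP pose, the force and the opening at its end, in the units of the state.
- sensors.read_state(): the state, without advancing time (a new reading comes with each control period).
- get_image(name): name is "scene" or "side" or "wrist"; returns a dict with "pixels" (400x640x3 uint8, red, green, blue), "z_map" (400x640 float32, mm along the optical axis (not along the pixel's ray), 0 where there is no reading), "K" (3x3 intrinsics, pixels), "pose" (4x4, takes a point from camera to world coordinates). Camera axes: x right, y up, looking along -z (the intrinsics and any distortion apply to the point x, -y, -z); pixel columns grow to the right and rows downward; lengths in mm; the calibration is good to about 2 mm. A picture is of the moment at which its call begins.
- order.finish_job(): hands the job in, once; it reports no verdict.
The state is a dict: "clock": time; "qpos": joint angles; "qd": joint speeds; "tau": joint torques, N m; "eef_pos": TCP position; "tool_rot": TCP orientation; "force": force on the tool from outside, world axes, zero at the start; "torque": the same for the moment, N m; "width": finger opening in mm.
Only numpy, scipy, OpenCV 4.12 (cv2) and the standard library are available. Lean on these libraries where they do the work, as an engineer would, in place of code of your own. Each camera call takes 0.05 s, during which the arm holds its last target.

## Working session

There is one attempt and no reset: what is moved stays moved. The work goes in short steps, Python scripts to look and compute and a tool call to move; the robot and the scene stay as the last step left them, time stands still between calls to the robot, and variables do not carry over. Pictures are saved under pics/ and viewed, and the job is handed in when it is done.

Besides the shell and the picture viewer there is one more tool, called after "Request:" as name([rows], argument=value, ...), one row to a line, values as JSON. arm_command: Moves the arm, as the interface text tells. Its arguments: {"type":"object","properties":{"rows":{"type":"array","items":{"type":"array","items":{"type":"array","items":{"type":"number"}}}},"claw":{"type":"number"}},"required":["rows"]}

```bash
ls; mkdir -p pics
cat > h.py <<'E'
import numpy as np, cv2
from cell import sensors, get_image, order, ctrl
def save(n,im,crop=None,s=1):
    p=im["pixels"][:,:,::-1]
    if crop: x0,y0,x1,y1=crop; p=p[y0:y1,x0:x1]
    p=cv2.resize(p,None,fx=s,fy=s,interpolation=cv2.INTER_CUBIC); cv2.imwrite("pics/"+n+".png",p)
def ray(im,u,v):
    K=im["K"];T=im["pose"]
    d=np.array([(u-K[0,2])/K[0,0],-(v-K[1,2])/K[1,1],-1.0])
    return T[:3,3],T[:3,:3]@d
def pt(im,u,v):
    o,d=ray(im,u,v); return o+d*im["z_map"][int(round(v)),int(round(u))]
def ptz(im,u,v,z):
    o,d=ray(im,u,v); return o+d*((z-o[2])/d[2])
E
python3 - <<'E'
from h import *
for n in("scene","side","wrist"):
    im=get_image(n); save(n+"0",im); print(n,im["pose"].round(2).tolist(),im["K"].tolist(), [k for k in im])
print(sensors.read_state()); print(ctrl.pinch_z, dir(ctrl))
E
```

```text
pics
scene [[-0.82, 0.37, -0.44, 17.15], [-0.57, -0.52, 0.63, 929.42], [0.01, 0.77, 0.64, 895.77], [0.0, 0.0, 0.0, 1.0]] [[467.06996260727715, 0.0, 319.3587402094552], [0.0, 467.06996260727715, 202.15861281570938], [0.0, 0.0, 1.0]] ['pixels', 'z_map', 'K', 'pose']
side [[-1.0, 0.07, -0.05, 504.01], [-0.09, -0.68, 0.73, 1110.85], [0.02, 0.73, 0.68, 1033.72], [0.0, 0.0, 0.0, 1.0]] [[461.0157199817154, 0.0, 324.1778243503644], [0.0, 461.0157199817154, 193.7744862899803], [0.0, 0.0, 1.0]] ['pixels', 'z_map', 'K', 'pose']
wrist [[1.0, -0.0, 0.0, 648.94], [0.0, 0.95, 0.31, 78.02], [-0.0, -0.31, 0.95, 373.73], [0.0, 0.0, 0.0, 1.0]] [[281.5603475417848, 0.0, 317.1955326939997], [0.0, 281.5603475417848, 198.60257856643375], [0.0, 0.0, 1.0]] ['pixels', 'z_map', 'K', 'pose']
{'clock': 0.15, 'qpos': array([-0.06582049,  0.62913541,  0.03848884,  1.51812414, -0.02701571,
        0.99630792, -0.02002539]), 'qd': array([ 9.48176684e-04, -1.74341466e-03,  8.89816279e-04, -4.13564102e-03,
       -7.41532529e-04, -2.98988746e-05,  1.29955515e-03]), 'tau': array([ 2.19518879e-03, -5.63800478e+01,  1.22790758e+00, -1.93650573e+01,
        1.11919764e-02,  7.40401709e-03, -1.44664841e-05]), 'eef_pos': array([6.49529969e+02, 2.72226027e-02, 2.30604478e+02]), 'tool_rot': array([ 3.14157523e+00,  1.45576093e-03, -4.58533733e-05]), 'force': array([ 0.06901615, -0.36832712, -0.1896516 ]), 'torque': array([ 0.03311699, -0.00543192, -0.03870902]), 'width': 85.5371962055678}
-18.700000000000003 ['MotionError', '__class__', '__delattr__', '__dict__', '__dir__', '__doc__', '__eq__', '__format__', '__ge__', '__getattribute__', '__getstate__', '__gt__', '__hash__', '__init__', '__init_subclass__', '__le__', '__lt__', '__module__', '__ne__', '__new__', '__reduce__', '__reduce_ex__', '__repr__', '__setattr__', '__sizeof__', '__str__', '__subclasshook__', '__weakref__', 'pinch_z']
```

View pics/scene0.png

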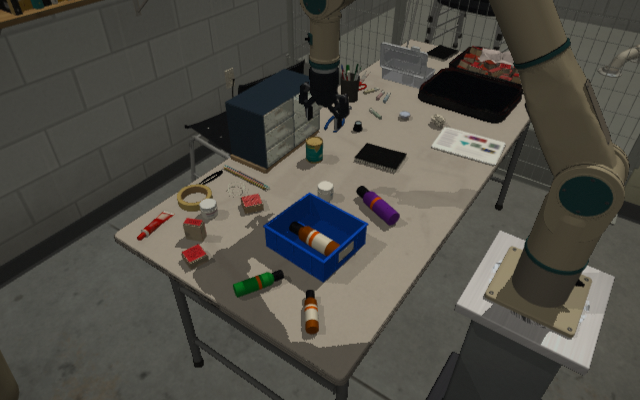

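View pics/side0.png

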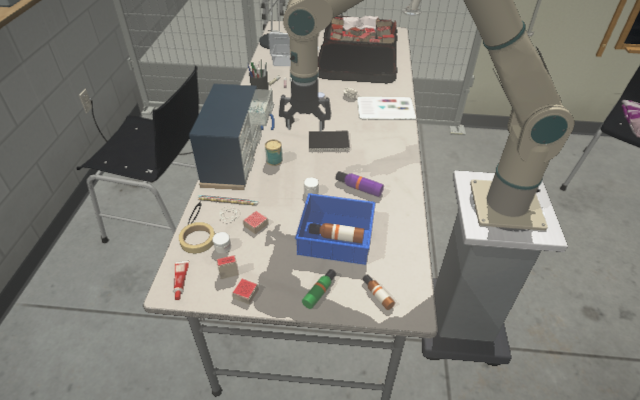

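View pics/wrist0.png

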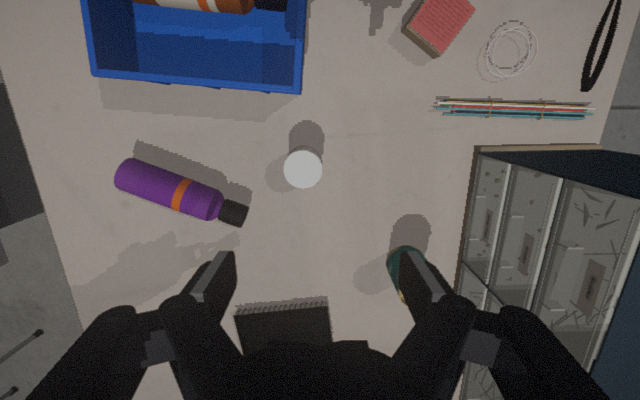

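Amber or bottle-like candidates in the scene image: the bottle in the bin (315,238), a small amber one on the table (311,312), green (258,284) and purple (378,205). I choose the one in the bin, which is amber and the larger of the two, and check it in a close crop.

Run:
```python
from h import *
im=get_image("scene"); save("c1",im,(250,180,380,285),6)
im=get_image("side"); save("c2",im,(285,185,390,270),7)
save("c3",im,(295,120,365,200),7)
```

```text
(no output)
```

View pics/c1.png

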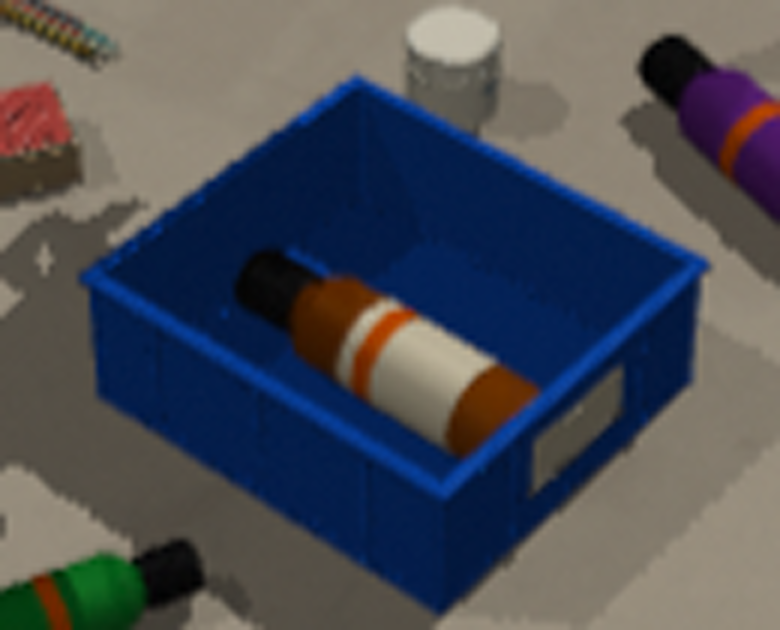

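View pics/c2.png

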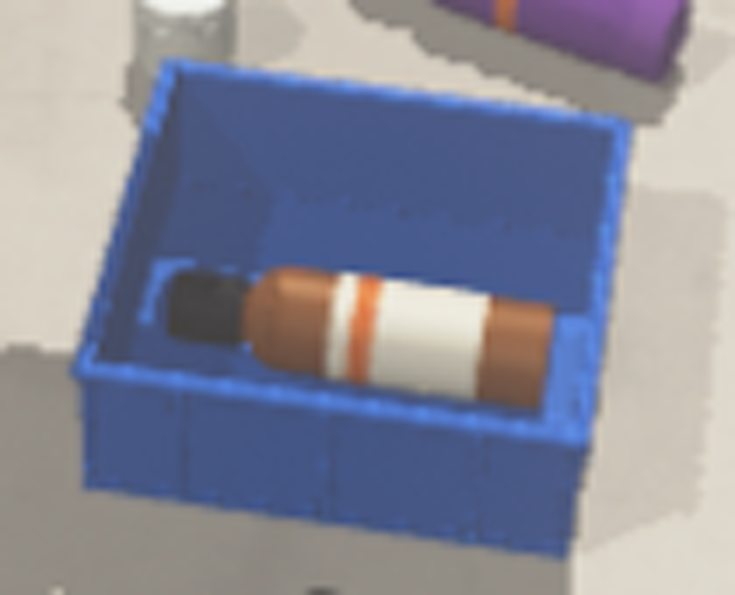

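View pics/c3.png

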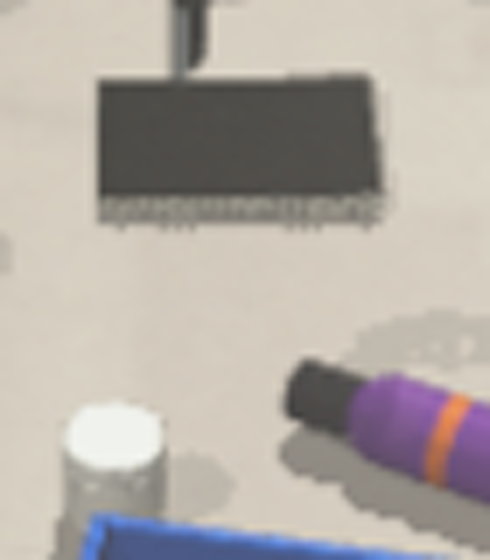

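Run:
```python
from h import *
A=get_image("scene");B=get_image("side")
a=lambda q,z:ptz(A,q[0]/6+250,q[1]/6+180,z)
b=lambda q,z:ptz(B,q[0]/7+285,q[1]/7+185,z)
c=lambda q,z:ptz(B,q[0]/7+295,q[1]/7+120,z)
for i,f,L in(("sc",a,[(360,78),(704,264),(443,492),(84,275)]),("sd",b,[(168,62),(632,122),(588,440),(76,372)])):
    P=np.array([f(q,75)[:2] for q in L]); print(i,P.round(1).tolist(),"cen",P.mean(0).round(1)); 
    e=P[0]-P[1]+P[3]-P[2]; print(np.degrees(np.arctan2(e[1],e[0])).round(2),np.linalg.norm(e)/2, np.linalg.norm(P[1]-P[2]))
print("bottle sd cap",b((172,307),27),"base",b((548,356),27))
print("bottle sc cap",a((245,275),27))
for q in [(98,80),(372,76),(382,193),(98,193),(382,222),(98,222)]: print("pad",c(q,12).round(1))
print("jar",c((113,437),46))
print("side jar top z", [pt(B,295+113/7,120+437/7).round(0), pt(B,295+200/7,120+140/7).round(0),pt(B,285+420/7,185+290/7).round(0)])
# pointclouds
for n,im in(("sc",A),("sd",B)):
    v,u=np.mgrid[0:400,0:640]; Z=im["z_map"]; K=im["K"];T=im["pose"]
    X=np.stack([(u-K[0,2])/K[0,0]*Z,-(v-K[1,2])/K[1,1]*Z,-Z],-1)@T[:3,:3].T+T[:3,3]
    # rim pts
    hsv=cv2.cvtColor(im["pixels"],cv2.COLOR_RGB2HSV)
    m=(Z>0)&(abs(X[...,2]-75)<4)&(hsv[...,0]>100)&(hsv[...,0]<130)&(hsv[...,1]>120)
    m&=(X[...,1]>100)&(X[...,1]<500)&(X[...,0]>300)&(X[...,0]<800)
    p=X[m][:,:2].astype(np.float32); print(n,len(p),cv2.minAreaRect(p), p.min(0),p.max(0), X[m][:,2].mean())
```

```text
sc [[623.3, 97.0], [425.7, 115.1], [441.9, 291.7], [640.3, 276.8]] cen [532.8 195.2]
-4.76 198.70032761707964 177.30594186592865
sd [[626.7, 95.8], [425.5, 111.7], [440.7, 290.8], [642.3, 276.9]] cen [533.8 193.8]
-4.22 201.91103485013423 179.71188812462816
bottle sd cap [613.89021914 194.88613396  27.        ] base [455.08473642 205.81646911  27.        ]
bottle sc cap [616.89598318 195.98671477  27.        ]
pad [ 674.2 -314.    12. ]
pad [ 527.  -334.5   12. ]
pad [ 516.3 -231.1   12. ]
pad [ 662.8 -214.6   12. ]
pad [ 515.1 -206.7   12. ]
pad [ 660.  -190.5   12. ]
jar [629.69254458  11.01577564  46.        ]
side jar top z [array([630.,  11.,  46.]), array([ 614., -266.,   12.]), array([510., 195.,  50.])]
sc 593 ((534.84716796875, 194.2960205078125), (188.24386596679688, 207.11892700195312), 85.09579467773438) [425.80365  100.139244] [644.25336 294.0464 ] 73.29816223865991
sd 397 ((536.4241943359375, 195.193115234375), (186.6962890625, 202.16603088378906), 85.58380126953125) [431.83728 100.04566] [643.18964 293.42084] 76.0325391975501
```

Request:
arm_command([
  [[-120,-195,0,0,0,94],[-120,-195,0,0,0,94],[-120,-195,0,0,0,94],[-120,-195,0,0,0,94],[-120,-195,0,0,0,94],[-120,-195,0,0,0,94],[-120,-195,0,0,0,94],[-120,-195,0,0,0,94],[-120,-195,0,0,0,94],[-120,-195,0,0,0,94],[-120,-195,0,0,0,94],[-120,-195,0,0,0,94],[-120,-195,0,0,0,94],[-120,-195,0,0,0,94],[-120,-195,0,0,0,94]],
], claw=1)

```text
clock: 1.6
eef_pos: [529.9, 195.2, 231.2]
tool_rot: [3.142, -0.0, -1.638]
force: [-0.6, -0.1, -0.7]
width: 85.3
```

Run:
```python
from h import *
s=sensors.read_state(); print({k:np.round(v,3) for k,v in s.items()})
im=get_image("wrist"); save("w1",im)
```

```text
{'clock': np.float64(1.6), 'qpos': array([-0.725,  0.549,  0.498,  1.77 , -0.322,  0.905, -1.725]), 'qd': array([ 0.014, -0.003, -0.02 ,  0.001,  0.008, -0.003,  0.028]), 'tau': array([-1.9600e-01, -4.6861e+01,  6.4250e+00, -1.7224e+01, -4.7000e-02,
        1.1000e-02, -2.9100e-01]), 'eef_pos': array([529.917, 195.241, 231.23 ]), 'tool_rot': array([ 3.142, -0.   , -1.638]), 'force': array([-0.644, -0.124, -0.691]), 'torque': array([ 0.004, -0.016,  0.043]), 'width': np.float64(85.301)}
```

View pics/w1.png

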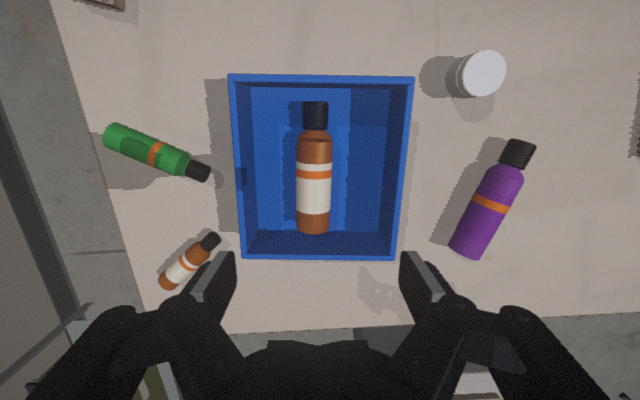

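Request:
arm_command([
  [[0,-10,20,75,0,0],[0,-10,40,75,0,0],[0,-10,60,75,0,0],[0,-10,71,75,0,0],[0,-10,71,75,0,0],[0,-10,71,75,0,0],[0,-10,71,75,0,0],[0,-10,71,75,0,0],[0,-10,71,75,0,0],[0,-10,71,75,0,0],[0,-10,71,75,0,0],[0,-10,71,75,0,0],[0,-10,71,75,0,0],[0,-10,71,75,0,0]],
])

```text
clock: 2.82
eef_pos: [541.8, 281.8, 215.3]
tool_rot: [-2.227, -0.155, -1.842]
force: [0.5, -0.0, 1.4]
width: 85.2
```

Run:
```python
from h import *
s=sensors.read_state(); print({k:np.round(v,3) for k,v in s.items()})
from scipy.spatial.transform import Rotation as R
print(R.from_euler('xyz',s['tool_rot']).as_matrix().round(3))
im=get_image("side"); save("s1",im)
```

```text
{'clock': np.float64(2.817), 'qpos': array([-1.694,  1.143,  1.324,  2.131, -1.099,  0.232, -1.622]), 'qd': array([-3.840e-01,  1.137e+00, -2.000e-03, -2.390e-01, -3.000e-03,
        1.000e-03, -1.162e+00]), 'tau': array([ -1.17 , -48.518,  32.273,  -4.649,   0.191,  -2.993,   1.327]), 'eef_pos': array([541.849, 281.822, 215.338]), 'tool_rot': array([-2.227, -0.155, -1.842]), 'force': array([ 0.509, -0.011,  1.369]), 'torque': array([0.274, 0.646, 0.044]), 'width': np.float64(85.167)}
[[-0.264 -0.621  0.738]
 [-0.952  0.045 -0.303]
 [ 0.154 -0.783 -0.603]]
```

View pics/s1.png

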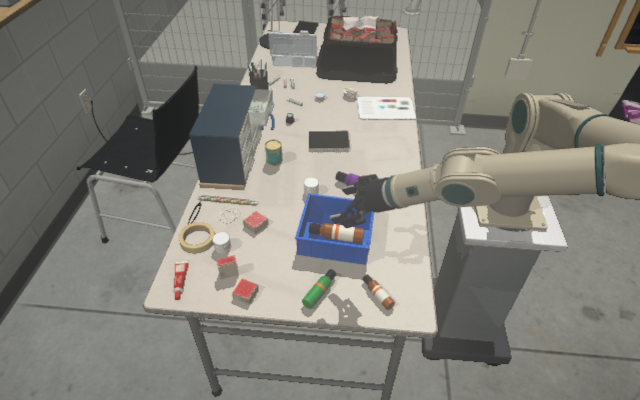

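```bash
cat > fk.py <<'E'
import numpy as np, itertools
from scipy.spatial.transform import Rotation as R
D=[([-0.06582049,0.62913541,0.03848884,1.51812414,-0.02701571,0.99630792,-0.02002539],[649.53,.027,230.604],[3.14157523,.00145576,-4.585e-5]),
([-0.725,0.549,0.498,1.77,-0.322,0.905,-1.725],[529.917,195.241,231.23],[3.142,0,-1.638]),
([-1.694,1.143,1.324,2.131,-1.099,0.232,-1.622],[541.849,281.822,215.338],[-2.227,-.155,-1.842])]
def rots(q,s):
    M=np.eye(3);out=[]
    for i in range(7):
        M=M@R.from_euler('z' if i%2==0 else 'y',s[i]*q[i]).as_matrix(); out.append(M)
    return out
E
python3 - <<'E'
from fk import *
best=[]
for s in itertools.product([1,-1],repeat=7):
    E=[]
    for q,p,r in D:
        T=R.from_euler('xyz',r).as_matrix(); M=rots(q,s)[-1]; E.append(M.T@T)
    best.append((np.linalg.norm(E[0]-E[1])+np.linalg.norm(E[0]-E[2]),s,E[0].round(2).tolist()))
best.sort(key=lambda t:t[0])
for b in best[:4]: print(b)
E
```

```text
(np.float64(0.003272049837669569), (-1, 1, -1, 1, -1, 1, -1), [[-1.0, -0.0, 0.0], [0.0, -1.0, -0.0], [0.0, -0.0, 1.0]])
(np.float64(1.0471222640373112), (1, 1, 1, 1, 1, 1, -1), [[-1.0, -0.04, -0.0], [0.04, -1.0, -0.0], [-0.0, -0.0, 1.0]])
(np.float64(1.6327692537903817), (1, 1, 1, -1, -1, 1, 1), [[0.99, 0.04, 0.11], [0.04, -1.0, 0.0], [0.11, 0.0, -0.99]])
(np.float64(1.9265743589251072), (-1, 1, -1, -1, 1, 1, 1), [[0.99, 0.0, 0.11], [0.0, -1.0, 0.0], [0.11, -0.0, -0.99]])
```

```bash
cat >> fk.py <<'E'
S=(-1,1,-1,1,-1,1,-1)
def rows(q):
    Q=rots(q,S)
    c=[np.array([[0],[0],[1.]])]
    for k in (1,2,3,4,5,6): c.append(Q[k][:,[0,2]] if k in(1,3,5) else np.zeros((3,0)))
    return np.hstack(c)
def fit():
    A=np.vstack([rows(q) for q,p,r in D]); b=np.hstack([p for q,p,r in D])
    return np.linalg.lstsq(A,b,rcond=None),A,b
E
python3 - <<'E'
from fk import *
(x,_,rk,sv),A,b=fit(); print(x.round(1),rk,sv,(A@x-b).round(2))
# no offsets
B=A[:,[0,2,4,6]]; x=np.linalg.lstsq(B,b,rcond=None)[0]; print(x,(B@x-b).round(2))
E
```

```text
[264.9 -62.  562.4 -15.5 412.8 -16.2 308.3] 7 [3.32903298 2.650006   1.49213356 0.69357339 0.37543851 0.18865972
 0.10466338] [ 1.1  26.27  5.34 -1.9  -0.6  -6.19 -0.53 -0.18  0.85]
[358.2295615  546.94336019 395.98137954 349.95976437] [  3.14  27.77   4.23  -6.42  20.83  -1.19  -2.44 -10.01  -3.04]
```

Request:
arm_command([
  [[0,0,-10,-7,0,0],[0,0,-20,-14,0,0],[0,0,-30,-20,0,0],[0,0,-40,-20,0,0]],
])

```text
clock: 3.2
eef_pos: [515.8, 291.2, 243.1]
tool_rot: [-2.581, -0.152, -1.844]
force: [1.0, 0.3, 0.5]
width: 85.5
```

Run:
```python
from h import *
s=sensors.read_state(); print(s['qpos'].round(5).tolist(),s['eef_pos'].round(2).tolist(),s['tool_rot'].round(4).tolist())
from scipy.spatial.transform import Rotation as R
print(R.from_euler('xyz',s['tool_rot']).as_matrix().round(3))
```

```text
[-1.59461, 0.89132, 1.2945, 1.94799, -0.60608, 0.61694, -1.93038] [515.79, 291.18, 243.08] [-2.5806, -0.1521, -1.8441]
[[-0.267 -0.837  0.478]
 [-0.952  0.151 -0.267]
 [ 0.151 -0.526 -0.837]]
```

```bash
cat >> h.py <<'E'
from scipy.spatial.transform import Rotation as Rr
def pose(yaw,tilt):  # tool: yaw (deg, about world z, down tool), then tilt about tool x
    return Rr.from_euler('z',yaw,degrees=True)*Rr.from_euler('x',180,degrees=True)*Rr.from_euler('x',tilt,degrees=True)
def rel(pos,Rt,s=None,p0=None,R0=None):
    if R0 is None:
        s=sensors.read_state(); R0=Rr.from_euler('xyz',s['tool_rot']); p0=s['eef_pos']
    return np.r_[R0.inv().apply(np.array(pos)-p0),(R0.inv()*Rt).as_rotvec(degrees=True)].round(1)
E
python3 - <<'E'
from h import *
print(rel([530,195,280],pose(-94,0)))
E
```

```text
[ 93.3 -45.8   1.6 -31.1 -11.7  -8.9]
```

Request:
arm_command([
  [[93,-46,2,-31,-12,-9],[93,-46,2,-31,-12,-9],[93,-46,2,-31,-12,-9],[93,-46,2,-31,-12,-9],[93,-46,2,-31,-12,-9],[93,-46,2,-31,-12,-9],[93,-46,2,-31,-12,-9]],
])

```text
clock: 3.78
eef_pos: [528.9, 193.9, 276.4]
tool_rot: [-3.137, 0.002, -1.64]
force: [0.3, 1.6, -0.7]
width: 85.2
```

Run:
```python
from h import *
s=sensors.read_state(); print(s['qpos'].round(5).tolist(),s['eef_pos'].round(2).tolist(),s['tool_rot'].round(4).tolist())
```

```text
[-0.98373, 0.62037, 0.96941, 1.72728, -0.57024, 1.09823, -1.47216] [528.88, 193.92, 276.38] [-3.1374, 0.0023, -1.6402]
```

```bash
cat >> fk.py <<'E'
D+=[([-1.59461, 0.89132, 1.2945, 1.94799, -0.60608, 0.61694, -1.93038],[515.79, 291.18, 243.08],[-2.5806, -0.1521, -1.8441]),
([-0.98373, 0.62037, 0.96941, 1.72728, -0.57024, 1.09823, -1.47216],[528.88, 193.92, 276.38],[-3.1374, 0.0023, -1.6402])]
def rows(q):
    Q=rots(q,S)
    return np.hstack([np.array([[0],[0],[1.]]),Q[1],Q[3],Q[5]])
E
python3 - <<'E'
from fk import *
for i,(q,p,r) in enumerate(D): print((R.from_matrix(rots(q,S)[-1])*R.from_euler('z',np.pi)).inv().__mul__(R.from_euler('xyz',r)).magnitude())
(x,_,rk,sv),A,b=fit(); print(x.round(1),rk,sv.round(2),(A@x-b).round(2))
# Rizon-like prior, ridge
A2=np.vstack([A,0.02*np.eye(10)])
x0=np.array([365,-20,-65,395,20,-5*0,385,0,0,300.])
y=np.linalg.lstsq(A2,np.r_[b-A@x0,np.zeros(10)],rcond=None)[0]+x0
print(y.round(1),(A@y-b).round(2))
E
```

```text
7.901441546961211e-09
0.0011954563386032053
0.0011182346920226543
6.05383963271746e-05
5.624335492305389e-05
[ 3.363e+02  5.000e-01 -1.150e+01  5.578e+02 -7.000e-01 -1.620e+01
  3.817e+02 -3.000e-01 -5.000e-01  3.493e+02] 10 [4.37 3.71 3.67 1.29 1.17 0.6  0.4  0.24 0.21 0.09] [ 0.03 -0.1   0.1  -0.12  0.1  -0.15  0.05 -0.01  0.02 -0.09  0.03  0.03
  0.09 -0.05 -0.01]
[ 3.359e+02  1.200e+00 -1.110e+01  5.544e+02 -3.100e+00 -1.670e+01
  3.810e+02 -8.000e-01 -3.000e-01  3.482e+02] [-0.19 -0.07  0.16  0.17  0.19 -0.23  0.1  -0.12  0.   -0.2   0.1   0.05
  0.06 -0.11  0.03]
```

```bash
cat >> fk.py <<'E'
from scipy.optimize import least_squares
X=np.array([336.3,.5,-11.5,557.8,-.7,-16.2,381.7,-.3,-.5,349.3])
lo=np.array([-3.06,-.37,-1.25,.18,-1.1,.23,-2.94]);hi=np.array([3.06,2.12,1.32,2.47,4.24,1.98,2.94])
def fk(q):
    Q=rots(q,S); return rows(q)@X, R.from_matrix(Q[-1])*R.from_euler('z',np.pi)
def ik(p,Rt,q0,w=0.0):
    def f(q):
        a,b=fk(q); return np.r_[(a-p)/10,(b.inv()*Rt).as_rotvec()*10,w*(q-q0)]
    s=least_squares(f,np.clip(q0,lo+.01,hi-.01),bounds=(lo,hi))
    a,b=fk(s.x); return s.x,np.linalg.norm(a-p),np.degrees((b.inv()*Rt).magnitude())
def toolR(yaw,tilt): return R.from_euler('z',yaw,degrees=True)*R.from_euler('x',180,degrees=True)*R.from_euler('x',tilt,degrees=True)
E
python3 - <<'E'
from fk import *
rng=np.random.default_rng(0)
q0=np.array(D[-1][0])
for gx,gz in((520,105),(560,105),(540,140)):
  for T in(-50,-30,0,20,30,40,50,60,70,80):
    Rt=toolR(-94,T); p=np.array([gx,197,gz])+19*Rt.as_matrix()[:,2]
    best=None;n=0
    for k in range(14):
        g=q0 if k==0 else rng.uniform(lo,hi)
        q,e,a=ik(p,Rt,g)
        if e<1 and a<.5:
            n+=1
            d=np.abs(q-q0).max()
            if best is None or d<best[0]: best=(d,q.round(2))
    print(gx,gz,T,n,best)
E
```

```text
520 105 -50 9 (np.float64(0.6906495072645591), array([-0.39,  1.16,  0.28,  1.16, -0.43,  1.73, -1.66]))
520 105 -30 7 (np.float64(0.4489154202208604), array([-0.57,  1.  ,  0.52,  1.47, -0.55,  1.36, -1.51]))
520 105 0 5 (np.float64(0.3960807873312625), array([-0.83,  0.81,  0.68,  1.92, -0.79,  0.7 , -1.31]))
520 105 20 4 (np.float64(4.112191486650944), array([-0.48,  0.65, -0.07,  2.18,  1.51,  0.24,  2.64]))
520 105 30 8 (np.float64(3.2372361344331213), array([-0.79,  0.71,  0.28,  2.31,  2.67,  0.31,  1.38]))
520 105 40 4 (np.float64(3.055011735896786), array([-0.73,  0.77,  0.08,  2.42,  2.48,  0.69,  1.46]))
520 105 50 8 (np.float64(3.622682405532811), array([-0.03,  1.3 , -1.25,  2.47,  2.12,  1.9 ,  2.15]))
520 105 60 0 None
520 105 70 0 None
520 105 80 0 None
560 105 -50 8 (np.float64(0.7735224134499503), array([-0.42,  1.24,  0.45,  1.  , -0.54,  1.87, -1.61]))
560 105 -30 10 (np.float64(0.4515461069400458), array([-0.58,  1.07,  0.63,  1.34, -0.63,  1.48, -1.47]))
560 105 0 8 (np.float64(0.3239137438309121), array([-0.8 ,  0.86,  0.71,  1.81, -0.78,  0.77, -1.32]))
560 10
[... 803 characters left out ...]
0.44,  1.83, -1.67]))
540 140 -30 10 (np.float64(0.3915602746732312), array([-0.61,  1.01,  0.66,  1.39, -0.61,  1.49, -1.46]))
540 140 0 8 (np.float64(0.29259303689871585), array([-0.92,  0.85,  0.89,  1.85, -0.86,  0.88, -1.23]))
540 140 20 9 (np.float64(0.8590687947275363), array([-0.92,  0.69,  0.64,  2.13, -1.1 ,  0.24, -1.05]))
540 140 30 8 (np.float64(3.2847639999039346), array([-0.72,  0.63,  0.22,  2.25,  2.28,  0.23,  1.81]))
540 140 40 7 (np.float64(3.123365337834077), array([-0.82,  0.69,  0.26,  2.37,  2.55,  0.52,  1.44]))
540 140 50 7 (np.float64(3.0349366619783953), array([-0.64,  0.78, -0.11,  2.45,  2.35,  0.99,  1.56]))
540 140 60 0 None
540 140 70 0 None
540 140 80 0 None
```

Run:
```python
from h import *
print(rel([599,196,150],pose(-94,0)))
im=get_image("wrist"); save("w2",im,(200,60,440,240),3.3)
```

```text
[-6.600e+00 -6.930e+01  1.267e+02 -2.000e-01  1.000e-01  0.000e+00]
```

View pics/w2.png

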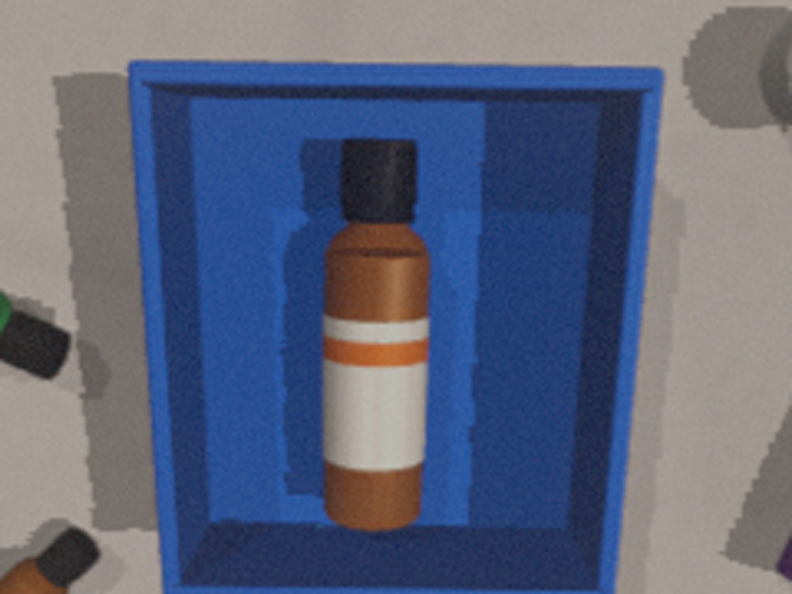

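Run:
```python
from h import *
im=get_image("wrist")
f=lambda q,z:ptz(im,200+q[0]/3.3,60+q[1]/3.3,z).round(1)
print("cap end",f((380,140),27),"cap/shoulder",f((378,222),27),"base",f((373,523),32))
print("cap L/R",f((343,180),27),f((416,180),27), "body", f((323,400),27),f((427,400),27))
print("rim",[f(q,75) for q in((132,63),(662,68))])
```

```text
cap end [613.1 192.3  27. ] cap/shoulder [581.4 195.3  27. ] base [451.4 206.5  32. ]
cap L/R [598.8 208.3  27. ] [596.8 178.9  27. ] body [508.  224.4  27. ] [505.1 179.3  27. ]
rim [array([642.6, 275.1,  75. ]), array([629.,  94.,  75.])]
```

Request:
arm_command([
  [[-6,-69,30,0,0,0],[-6,-69,70,0,0,0],[-6,-69,110,0,0,0],[-6,-69,127,0,0,0],[-6,-69,127,0,0,0]],
])

```text
clock: 4.3
eef_pos: [591.2, 200.1, 141.5]
tool_rot: [3.132, -0.003, -1.633]
force: [-1.3, 0.9, -0.5]
width: 85.4
```

Run:
```python
from h import *
s=sensors.read_state(); print(s['qpos'].round(3).tolist(),s['eef_pos'].round(2).tolist(),s['tool_rot'].round(4).tolist())
im=get_image("wrist"); save("w3",im)
```

```text
[-0.823, 0.849, 0.816, 1.682, -0.732, 0.955, -1.359] [591.2, 200.09, 141.5] [3.132, -0.0034, -1.6329]
```

View pics/w3.png

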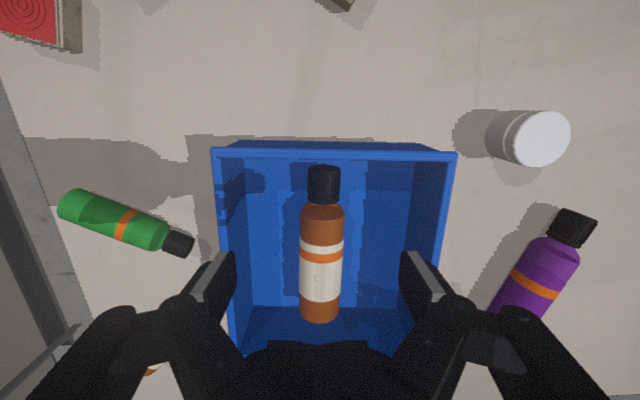

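Run:
```python
from h import *
print(rel([598,194.5,60],pose(-94.3,0)),rel([598,194.5,10],pose(-94.3,0)))
```

```text
[ 4.8 -5.7 85.3  0.3 -0.1  0.7] [ 4.700e+00 -5.900e+00  1.353e+02  3.000e-01 -1.000e-01  7.000e-01]
```

Request:
arm_command([
  [[0,0,0,0,0,0],[0,0,0,0,0,0],[0,0,0,0,0,0]],
])

```text
clock: 4.6
eef_pos: [598.1, 198.5, 151.9]
tool_rot: [-3.135, 0.003, -1.636]
force: [-0.3, 0.0, 0.3]
width: 85.5
```

Run:
```python
from h import *
print(rel([598,194.5,10],pose(-94.3,0)),sensors.read_state()['eef_pos'])
```

```text
[  4.4   0.8 141.9  -0.4   0.2   0.6] [598.14817777 198.52302316 151.86499373]
```

Request:
arm_command([
  [[4,1,25,-0.4,0,0.6],[4,1,50,-0.4,0,0.6],[4,1,75,-0.4,0,0.6],[4,1,95,-0.4,0,0.6],[4,1,112,-0.4,0,0.6],[4,1,125,-0.4,0,0.6],[4,1,134,-0.4,0,0.6],[4,1,140,-0.4,0,0.6],[4,1,141,-0.4,0,0.6],[4,1,141,-0.4,0,0.6]],
])

```text
clock: 5.43
eef_pos: [596.8, 194.0, 8.8]
tool_rot: [3.138, 0.002, -1.648]
force: [0.1, -0.4, 0.9]
width: 85.5
```

Request:
arm_command([
  [[0,0,0,0,0,0],[0,0,0,0,0,0],[0,0,0,0,0,0],[0,0,0,0,0,0],[0,0,0,0,0,0],[0,0,0,0,0,0]],
], claw=-0.33)

```text
clock: 5.93
eef_pos: [596.5, 194.2, 8.6]
tool_rot: [3.138, 0.002, -1.648]
force: [0.1, 0.3, 2.4]
width: 29.3
```

Run:
```python
from h import *
save("w4",get_image("wrist")); im=get_image("side"); save("s4",im,(270,140,400,270),5)
```

```text
(no output)
```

View pics/w4.png

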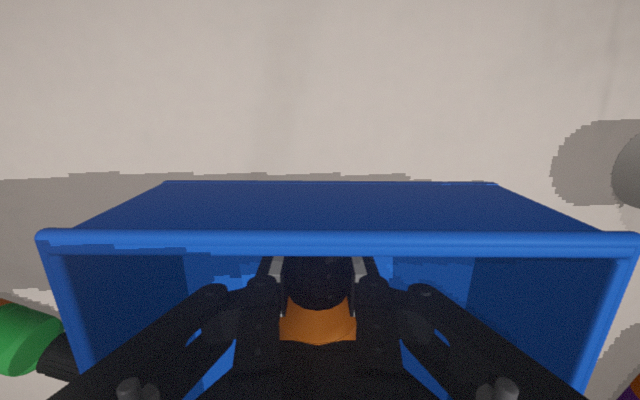

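View pics/s4.png

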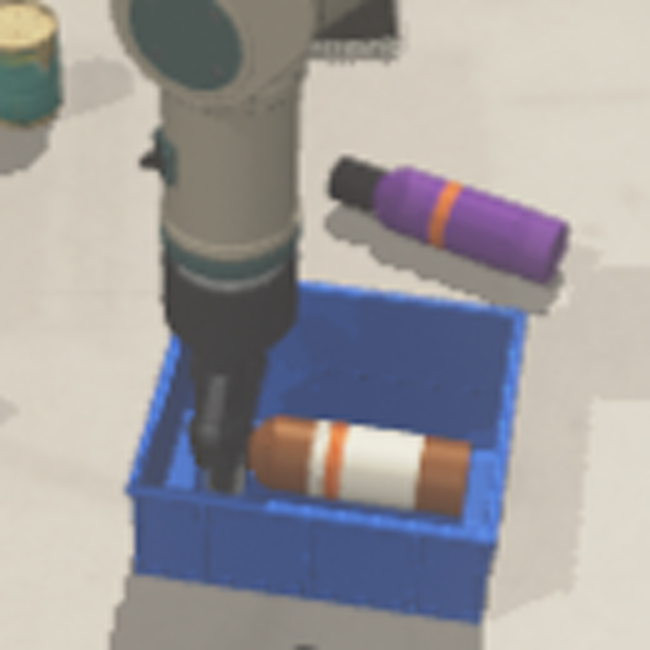

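Request:
arm_command([
  [[0,0,-5,0,0,0],[0,0,-10,0,0,0],[0,0,-15,0,0,0],[0,0,-20,0,0,0],[0,0,-25,0,0,0],[0,0,-30,0,0,0],[0,0,-30,0,0,0]],
])

```text
clock: 6.62
eef_pos: [597.2, 194.0, 39.4]
tool_rot: [3.139, 0.002, -1.648]
force: [1.3, 0.3, -2.2]
width: 29.1
```

Run:
```python
from h import *
im=get_image("side"); save("s5",im,(270,140,400,270),5)
```

```text
(no output)
```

View pics/s5.png

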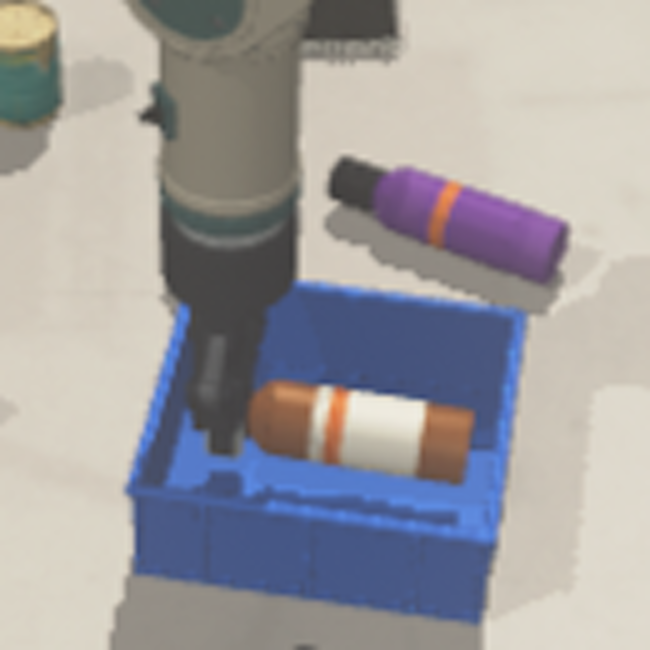

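Request:
arm_command([
  [[0,0,0,0,0,0],[0,0,0,0,0,0],[0,0,0,0,0,0]],
], claw=-0.315)

```text
clock: 6.92
eef_pos: [596.1, 193.9, 37.9]
tool_rot: [3.136, 0.002, -1.648]
force: [0.1, 0.1, -2.2]
width: 29.7
```

Run:
```python
from h import *
im=get_image("side"); save("s6",im,(270,140,400,270),5)
```

```text
(no output)
```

View pics/s6.png

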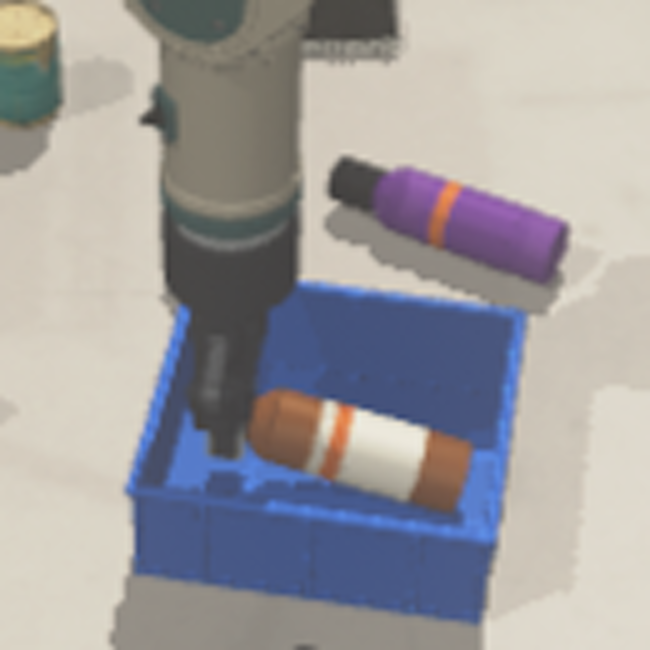

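Request:
arm_command([
  [[0,0,-6,0,0,0],[0,0,-12,0,0,0],[0,1,-18,0,0,0],[0,1,-24,0,0,0],[0,2,-30,0,0,0],[0,3,-36,0,0,0],[0,4,-42,0,0,0],[0,7,-48,0,0,0],[0,9,-54,0,0,0],[0,12,-60,0,0,0],[0,15,-65,0,0,0],[0,15,-65,0,0,0]],
])

```text
clock: 7.97
eef_pos: [581.6, 195.2, 104.4]
tool_rot: [3.138, 0.002, -1.648]
force: [0.3, -0.4, -1.9]
width: 29.1
```

Run:
```python
from h import *
im=get_image("side"); save("s7",im,(270,140,400,270),5)
```

```text
(no output)
```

View pics/s7.png

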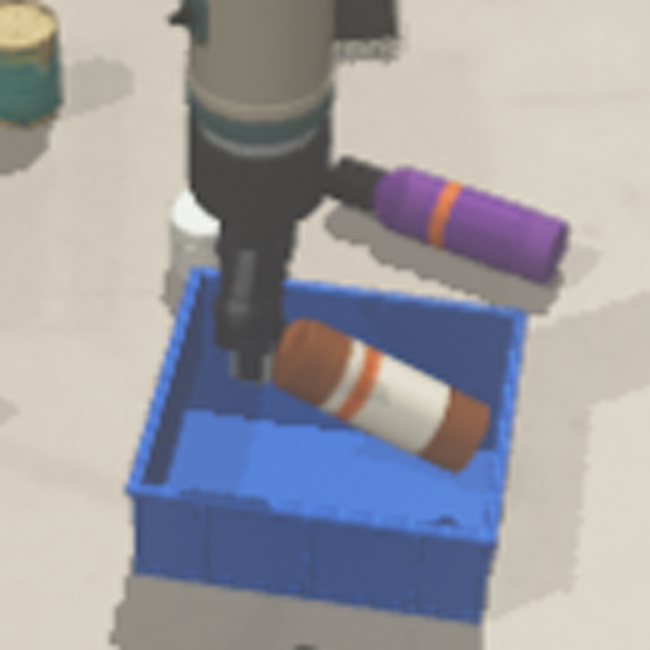

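Request:
arm_command([
  [[0,0,0,0,0,0],[0,0,0,0,0,0],[0,0,0,0,0,0]],
], claw=-0.305)

```text
clock: 8.27
eef_pos: [582.4, 194.9, 103.3]
tool_rot: [3.138, 0.002, -1.648]
force: [1.4, -0.5, -0.2]
width: 29.9
```

Run:
```python
from h import *
im=get_image("side"); save("s8",im,(270,140,400,270),5)
```

```text
(no output)
```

View pics/s8.png

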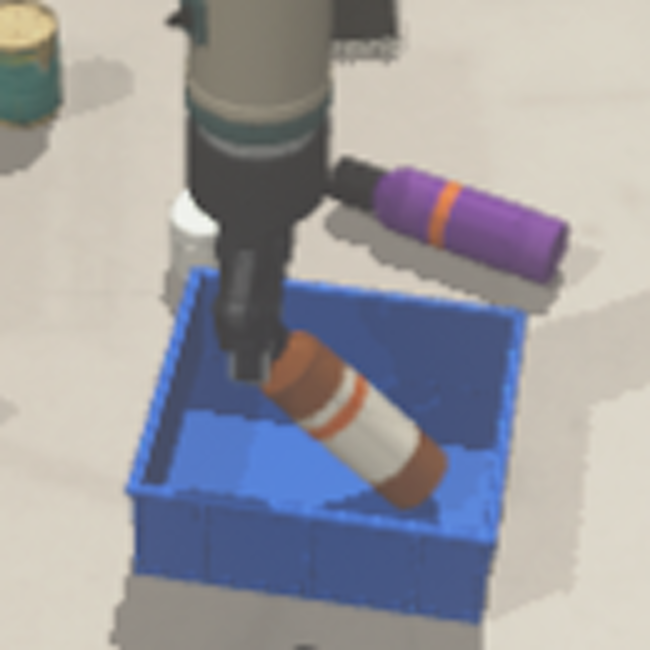

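Request:
arm_command([
  [[0,2,-4,0,0,0],[0,5,-8,0,0,0],[0,9,-12,0,0,0],[0,13,-15,0,0,0],[0,17,-18,0,0,0],[0,21,-21,0,0,0],[0,25,-23,0,0,0],[0,25,-23,0,0,0],[0,25,-23,0,0,0]],
])

```text
clock: 9.07
eef_pos: [556.7, 197.1, 126.5]
tool_rot: [3.137, 0.002, -1.648]
force: [-0.1, -0.2, -1.7]
width: 29.7
```

Run:
```python
from h import *
im=get_image("side"); save("s9",im,(270,140,400,270),5)
```

```text
(no output)
```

View pics/s9.png

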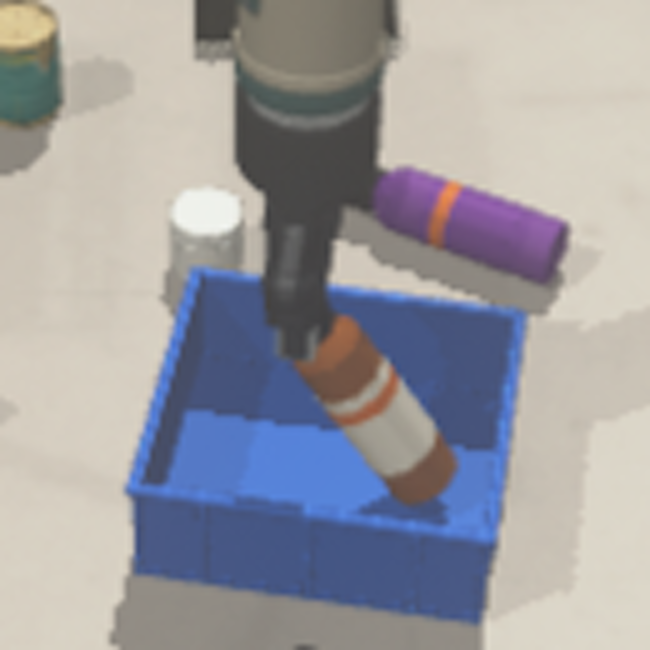

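Request:
arm_command([
  [[0,2,-4,0,0,0],[0,5,-8,0,0,0],[0,5,-8,0,0,0],[0,5,-8,0,0,0]],
], claw=-0.302)

```text
clock: 9.45
eef_pos: [552.4, 197.2, 135.1]
tool_rot: [3.138, 0.002, -1.648]
force: [-0.1, -0.5, 1.3]
width: 29.6
```

Run:
```python
from h import *
im=get_image("side"); save("s10",im,(270,140,400,270),5)
```

```text
(no output)
```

View pics/s10.png

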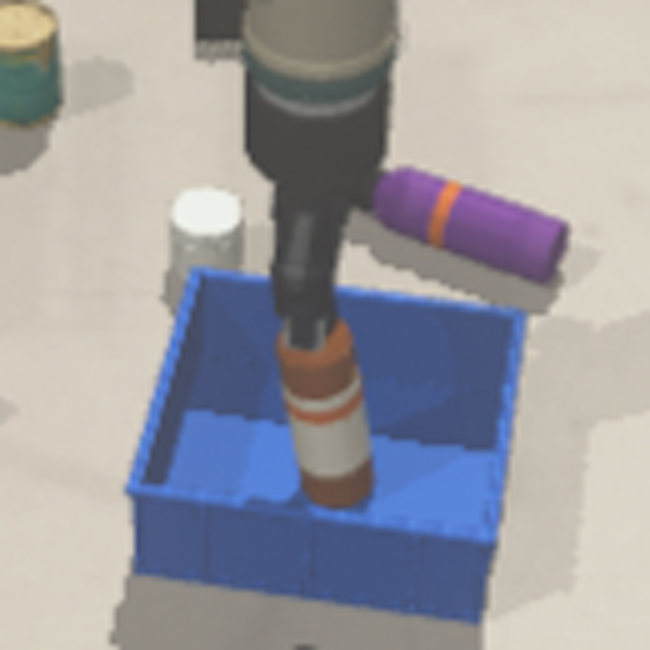

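Request:
arm_command([
  [[0,0,0,0,0,0],[0,0,0,0,0,0],[0,0,0,0,0,0]],
])

```text
clock: 9.75
eef_pos: [552.7, 197.2, 135.0]
tool_rot: [3.138, 0.002, -1.648]
force: [-0.1, 0.1, 4.5]
width: 29.5
```

Run:
```python
from h import *
im=get_image("side"); save("s11",im,(300,160,380,250),7)
im=get_image("scene"); save("sc11",im,(250,140,380,270),5)
```

```text
(no output)
```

View pics/s11.png

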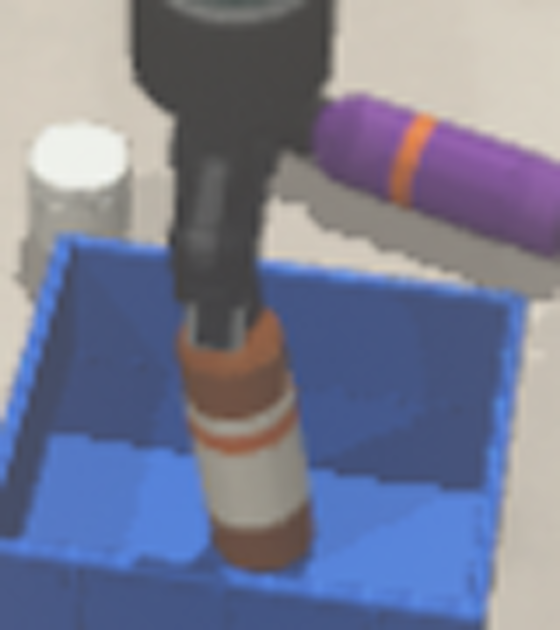

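View pics/sc11.png

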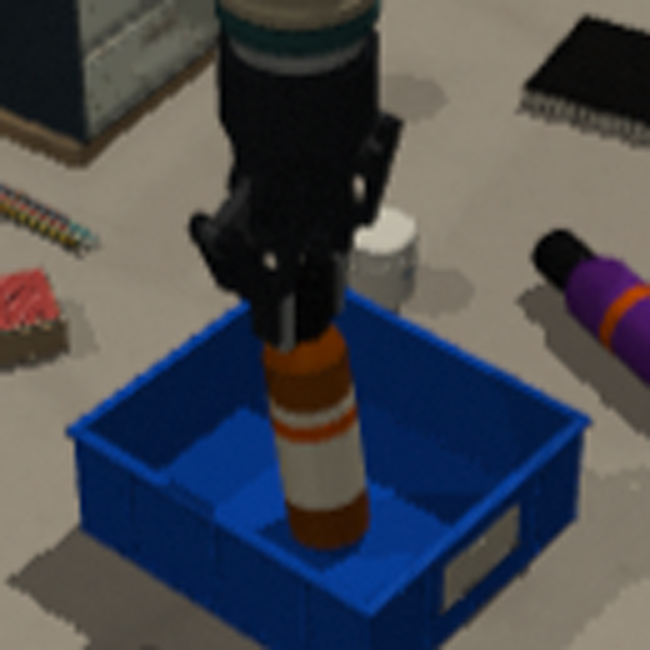

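Request:
arm_command([
  [[0,2,-2,0,0,0],[0,4,-4,0,0,0],[0,4,-4,0,0,0],[0,4,-4,0,0,0]],
], claw=-0.3)

```text
clock: 10.18
eef_pos: [547.5, 197.7, 138.2]
tool_rot: [3.136, 0.002, -1.648]
force: [-1.1, -0.1, -1.1]
width: 29.7
```

```bash
cat >> h.py <<'E'
def cloud(im):
    v,u=np.mgrid[0:400,0:640]; Z=im["z_map"]; K=im["K"];T=im["pose"]
    return np.stack([(u-K[0,2])/K[0,0]*Z,-(v-K[1,2])/K[1,1]*Z,-Z],-1)@T[:3,:3].T+T[:3,3]
def axis(im,box,zr=None):
    # fit r=22 cylinder to amber/white body points in box (world xyz lims)
    X=cloud(im); hsv=cv2.cvtColor(im["pixels"],cv2.COLOR_RGB2HSV); h=hsv[...,0]
    blue=(h>95)&(h<135)&(hsv[...,1]>100)
    m=(im["z_map"]>0)&~blue&(hsv[...,2]>45)
    for k in range(3): m&=(X[...,k]>box[k][0])&(X[...,k]<box[k][1])
    P=X[m]
    from scipy.optimize import least_squares
    def f(p):
        c=np.array([p[0],p[1],60.]);d=np.array([p[2],p[3],1.]);d/=np.linalg.norm(d)
        w=P-c; w=w-np.outer(w@d,d); return np.linalg.norm(w,axis=1)-22
    s=least_squares(f,[P[:,0].mean(),P[:,1].mean()-10,0,0],loss='soft_l1',f_scale=2)
    p=s.x
    return len(P),p.round(3),"tilt deg",np.degrees(np.arctan(np.hypot(p[2],p[3]))).round(2),"rms",np.median(abs(f(p))).round(2)
E
python3 - <<'E'
from h import *
im=get_image("side"); save("s12",im,(300,160,380,250),7)
box=((480,620),(150,250),(25,110))
print(axis(im,box)); print(axis(get_image("scene"),box))
E
```

```text
(312, array([ 5.43025e+02,  1.97345e+02,  6.20000e-02, -8.00000e-03]), 'tilt deg', np.float64(3.61), 'rms', np.float64(0.93))
(406, array([ 5.43850e+02,  1.98436e+02,  6.10000e-02, -1.30000e-02]), 'tilt deg', np.float64(3.55), 'rms', np.float64(0.91))
```

View pics/s12.png

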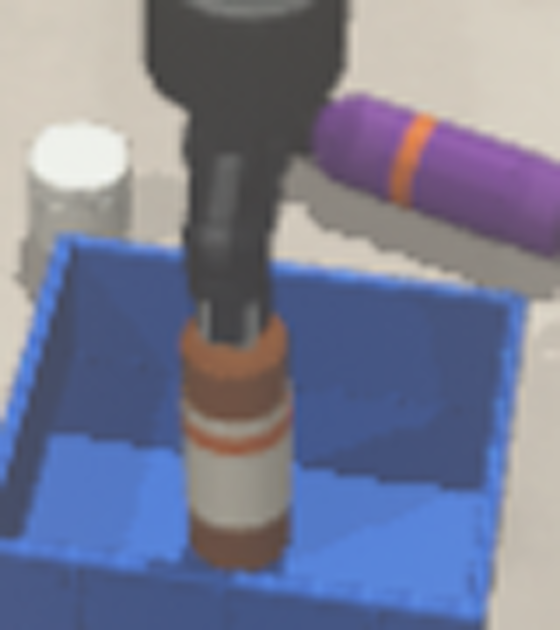

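Request:
arm_command([
  [[0,0,1,0,0,0],[0,0,2,0,0,0],[0,0,3,0,0,0],[0,0,4,0,0,0],[0,0,5,0,0,0],[0,0,5,0,0,0],[0,0,5,0,0,0]],
])

```text
clock: 10.87
eef_pos: [548.0, 197.5, 133.3]
tool_rot: [3.137, 0.002, -1.648]
force: [-1.1, -0.5, 2.6]
width: 30.1
```

Run:
```python
from h import *
box=((480,620),(150,250),(25,110))
print(axis(get_image("side"),box)); print(sensors.read_state()['force'])
```

```text
(316, array([5.42871e+02, 1.97525e+02, 4.80000e-02, 1.00000e-03]), 'tilt deg', np.float64(2.74), 'rms', np.float64(0.98))
[ 0.0502403  -0.10111529  1.1415273 ]
```

Request:
arm_command([
  [[0,0,0,0,0,0],[0,0,0,0,0,0]],
], claw=-0.27)

```text
clock: 11.08
eef_pos: [547.8, 197.5, 133.1]
tool_rot: [3.137, 0.001, -1.648]
force: [0.1, -0.1, 0.0]
width: 31.2
```

Request:
arm_command([
  [[0,0,0,0,0,0],[0,0,0,0,0,0]],
], claw=-0.2)

```text
clock: 11.25
eef_pos: [547.9, 197.5, 133.2]
tool_rot: [3.137, 0.001, -1.648]
force: [-0.4, -0.6, -0.2]
width: 34.1
```

Run:
```python
from h import *
box=((480,620),(150,250),(25,110))
print(axis(get_image("side"),box)); print(sensors.read_state()['force'])
```

```text
(308, array([ 5.39057e+02,  1.97835e+02, -3.40000e-02,  6.00000e-03]), 'tilt deg', np.float64(2.0), 'rms', np.float64(0.98))
[-0.03241196 -0.42142683  0.0399893 ]
```

Request:
arm_command([
  [[0,0,0,0,0,0],[0,0,0,0,0,0],[0,0,0,0,0,0],[0,0,0,0,0,0],[0,0,0,0,0,0],[0,0,0,0,0,0],[0,0,0,0,0,0]],
], claw=0.4)

```text
clock: 11.88
eef_pos: [548.0, 197.5, 133.4]
tool_rot: [3.137, 0.002, -1.648]
force: [0.1, 0.1, 0.3]
width: 59.9
```

Run:
```python
from h import *
box=((480,620),(150,250),(25,110))
a=get_image("side"); print(axis(a,box)); print(axis(get_image("scene"),box));print(sensors.read_state()['force']); save("s13",a,(300,140,380,250),5)
```

```text
(310, array([ 5.40049e+02,  1.97790e+02, -1.20000e-02, -6.00000e-03]), 'tilt deg', np.float64(0.74), 'rms', np.float64(0.98))
(388, array([5.41350e+02, 1.98678e+02, 6.00000e-03, 1.00000e-03]), 'tilt deg', np.float64(0.34), 'rms', np.float64(0.86))
[-0.52108165 -0.32672759  0.39774205]
```

View pics/s13.png

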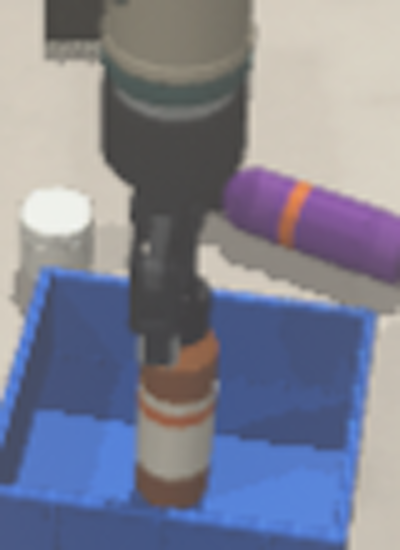

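Request:
arm_command([
  [[0,0,-12,0,0,0],[0,0,-24,0,0,0],[0,0,-38,0,0,0],[-0.5,7,-45,0,0,0],[-0.5,7,-45,0,0,0],[-0.5,7,-45,0,0,0],[-0.5,7,-45,0,0,0]],
])

```text
clock: 12.57
eef_pos: [540.8, 198.8, 178.3]
tool_rot: [3.137, 0.002, -1.648]
force: [-0.1, 0.0, 0.4]
width: 59.7
```

Run:
```python
from h import *
box=((480,620),(150,250),(25,110))
a=get_image("side"); print(axis(a,box)); b=get_image("scene");print(axis(b,box));print(sensors.read_state()['force']); save("s14",a,(280,120,400,250),5)
save("w14",get_image("wrist"))
```

```text
(311, array([ 5.40424e+02,  1.97782e+02,  1.00000e-03, -5.00000e-03]), 'tilt deg', np.float64(0.3), 'rms', np.float64(0.99))
(403, array([ 5.40666e+02,  1.98714e+02, -1.00000e-03, -3.00000e-03]), 'tilt deg', np.float64(0.18), 'rms', np.float64(0.85))
[-0.31448589 -0.54804503 -0.2353106 ]
```

View pics/s14.png

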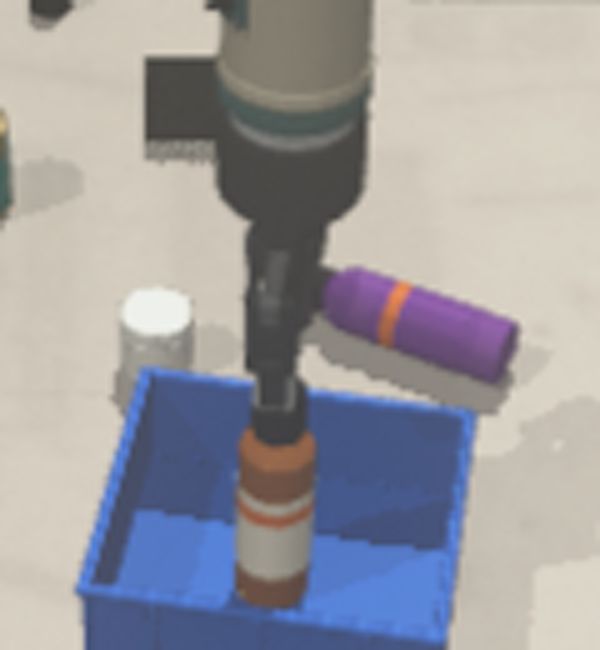

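View pics/w14.png

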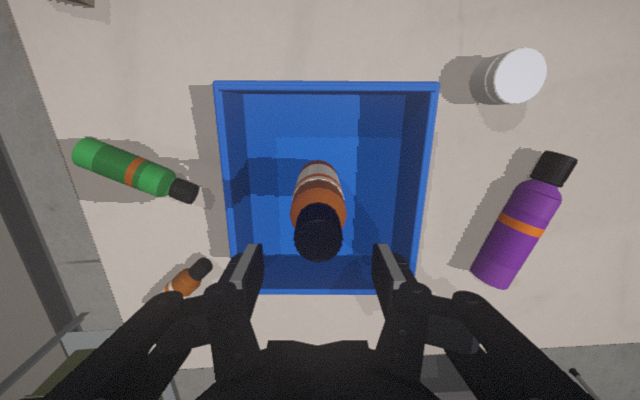

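The bottle stands free at about (540.6, 198.3), tilted 0.2–0.3°. Regrip from above.

Request:
arm_command([
  [[0,0,12,0,0,0],[0,0,24,0,0,0],[0,0,34,0,0,0],[0,0,40,0,0,0],[0,0,43,0,0,0],[0,0,43,0,0,0],[0,0,43,0,0,0]],
])

```text
clock: 13.3
eef_pos: [541.2, 198.4, 135.3]
tool_rot: [3.137, 0.001, -1.648]
force: [0.4, -0.2, 0.4]
width: 59.9
```

Request:
arm_command([
  [[0,0,0,0,0,0],[0,0,0,0,0,0],[0,0,0,0,0,0],[0,0,0,0,0,0],[0,0,0,0,0,0],[0,0,0,0,0,0]],
], claw=-0.4)

```text
clock: 13.8
eef_pos: [541.6, 198.5, 136.1]
tool_rot: [3.138, 0.002, -1.648]
force: [-0.3, -0.9, 5.5]
width: 28.3
```

Request:
arm_command([
  [[0,0,-3,0,0,0],[0,0,-6,0,0,0],[0,0,-10,0,0,0],[0,0,-15,0,0,0],[0,0,-15,0,0,0]],
])

```text
clock: 14.22
eef_pos: [541.6, 198.6, 151.3]
tool_rot: [3.138, 0.002, -1.648]
force: [0.2, 0.1, -1.6]
width: 28.3
```

Run:
```python
from h import *
box=((480,620),(150,250),(35,120))
a=get_image("side"); print(axis(a,box)); b=get_image("scene");print(axis(b,box));print(sensors.read_state()['force']); save("s15",a,(280,120,400,250),5)
```

```text
(311, array([ 5.40877e+02,  1.97586e+02, -3.00000e-03,  1.00000e-02]), 'tilt deg', np.float64(0.58), 'rms', np.float64(0.89))
(395, array([ 5.41037e+02,  1.98977e+02,  5.00000e-03, -2.00000e-03]), 'tilt deg', np.float64(0.29), 'rms', np.float64(0.84))
[ 0.02520973  0.02568822 -3.21489781]
```

View pics/s15.png

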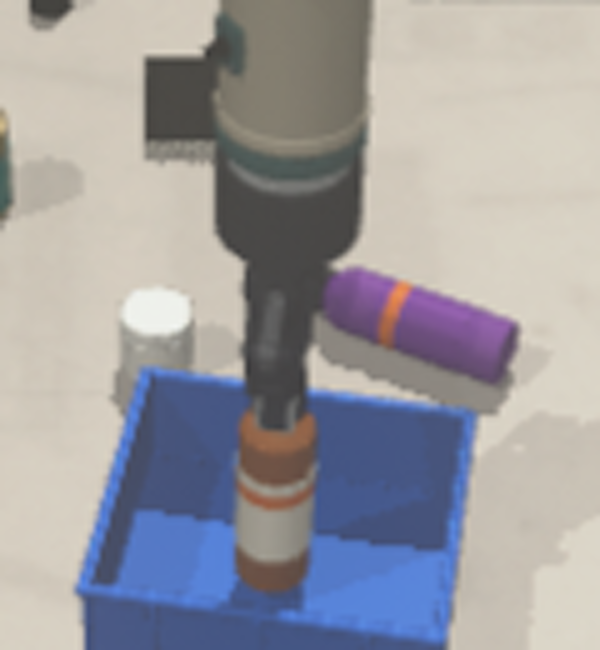

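Run:
```python
from fk import *
from cell import sensors
s=sensors.read_state(); q=s['qpos']; print(q.round(2), fk(q)[0]-s['eef_pos'])
for yaw1 in(-94,-60,-120):
  q=s['qpos'].copy()
  for t in np.linspace(0,1,14):
    y=198-t*471; x=541+54*t; yaw=-94.4+(yaw1+94.4)*t
    z=252 if t<1 else 145
    q,e,a=ik(np.array([x,y,z]),toolR(yaw,0),q,0.003)
    if t in(0,1) or e>1: print(yaw1,round(t,2),q.round(2),round(e,2),round(a,2))
```

```text
[-0.89  0.78  0.83  1.82 -0.74  0.89 -1.35] [ 0.02047476 -0.21117551  0.09382583]
-94 0.0 [-0.96  0.67  0.95  1.72 -0.61  1.08 -1.46] 0.0 0.0
-94 1.0 [-0.02  0.86  0.76  1.6  -0.68  0.97 -0.68] 0.0 0.0
-60 0.0 [-0.96  0.67  0.95  1.72 -0.61  1.08 -1.46] 0.0 0.0
-60 1.0 [ 0.05  0.81  0.61  1.59 -0.56  0.92 -0.19] 0.0 0.0
-120 0.0 [-0.96  0.67  0.95  1.72 -0.61  1.08 -1.46] 0.0 0.0
-120 1.0 [-0.07  0.9   0.86  1.6  -0.77  1.02 -1.06] 0.0 0.0
```

Request:
arm_command([
  [[0,0,-6,0,0,0],[0,0,-14,0,0,0],[0,0,-24,0,0,0],[0,0,-36,0,0,0],[0,0,-48,0,0,0],[0,0,-60,0,0,0],[0,0,-72,0,0,0],[0,0,-84,0,0,0],[0,0,-94,0,0,0],[0,0,-100,0,0,0],[0,0,-100,0,0,0],[0,0,-100,0,0,0]],
])

```text
clock: 15.32
eef_pos: [541.5, 198.5, 250.5]
tool_rot: [3.137, 0.002, -1.648]
force: [-0.1, -0.2, -3.7]
width: 28.0
```

Run:
```python
from h import *
s=sensors.read_state(); print(s['qpos'].round(2))
box=((480,620),(150,250),(125,230))
a=get_image("side"); print(axis(a,box)); save("s16",a)
print(rel([595,-273,251],pose(-94.4,0)))
save("sc16",get_image("scene"),(300,100,460,220),5)
```

```text
[-0.95  0.67  0.94  1.72 -0.61  1.08 -1.46]
(456, array([5.40648e+02, 1.96641e+02, 1.00000e-03, 1.10000e-02]), 'tilt deg', np.float64(0.62), 'rms', np.float64(0.91))
[ 4.659e+02 -8.990e+01 -2.100e+00  3.000e-01  1.000e-01 -0.000e+00]
```

View pics/s16.png

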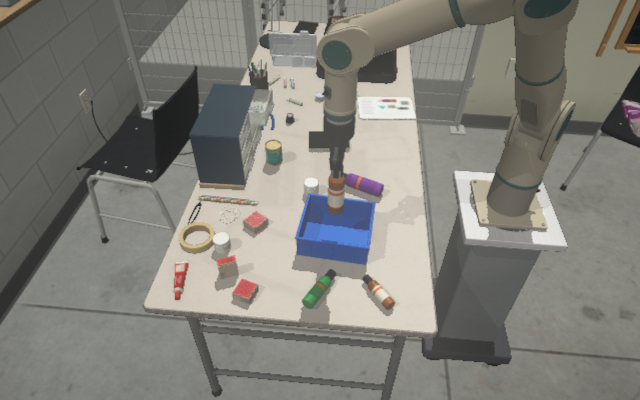

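View pics/sc16.png

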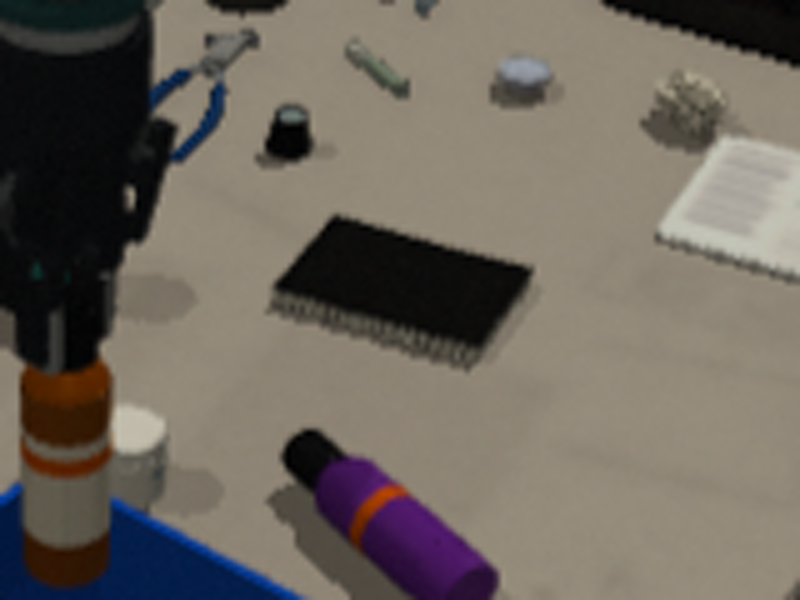

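Run:
```python
from h import *
A=get_image("scene")
P=np.array([ptz(A,300+u/5,100+v/5,12)[:2] for u,v in((337,215),(533,268),(480,348),(275,290))]);print(P.round(1).tolist(),P.mean(0))
```

```text
[[670.9, -311.6], [528.7, -331.9], [514.3, -227.8], [657.4, -206.9]] [ 592.85118931 -269.54703547]
```

Request:
arm_command([
  [[4,-1,0,0,0,0],[14,-3,0,0,0,0],[30,-6,0,0,0,0],[52,-10,0,0,0,0],[79,-15,0,0,0,0],[109,-21,0,0,0,0],[139,-27,0,0,0,0],[169,-33,0,0,0,0],[199,-38,0,0,0,0],[229,-44,0,0,0,0],[259,-50,0,0,0,0],[289,-56,0,0,0,0],[319,-62,0,0,0,0],[349,-67,0,0,0,0],[378,-73,0,0,0,0],[405,-78,0,0,0,0],[428,-83,0,0,0,0],[446,-86,0,0,0,0],[459,-89,0,0,0,0],[466,-90,0,0,0,0]],
])

```text
clock: 17.13
eef_pos: [594.0, -277.1, 249.1]
tool_rot: [3.136, -0.001, -1.652]
force: [-0.5, 0.7, -2.7]
width: 28.6
```

Request:
arm_command([
  [[0,0,0,0,0,0],[0,0,0,0,0,0],[0,0,0,0,0,0],[0,0,0,0,0,0]],
])

```text
clock: 17.47
eef_pos: [595.7, -271.6, 249.1]
tool_rot: [3.137, 0.003, -1.646]
force: [-0.2, 0.3, -1.8]
width: 28.2
```

Run:
```python
from h import *
box=((520,680),(-330,-210),(125,230))
a=get_image("side"); print(axis(a,box)); b=get_image("scene"); print(axis(b,box)); save("s17",a,(270,60,400,190),5); save("sc17",b,(320,70,450,190),5);save("w17",get_image("wrist"))
```

```text
(338, array([ 5.94170e+02, -2.71171e+02,  5.00000e-03, -1.00000e-02]), 'tilt deg', np.float64(0.66), 'rms', np.float64(1.56))
(425, array([ 5.94263e+02, -2.71177e+02,  6.00000e-03, -2.00000e-03]), 'tilt deg', np.float64(0.38), 'rms', np.float64(1.31))
```

View pics/s17.png

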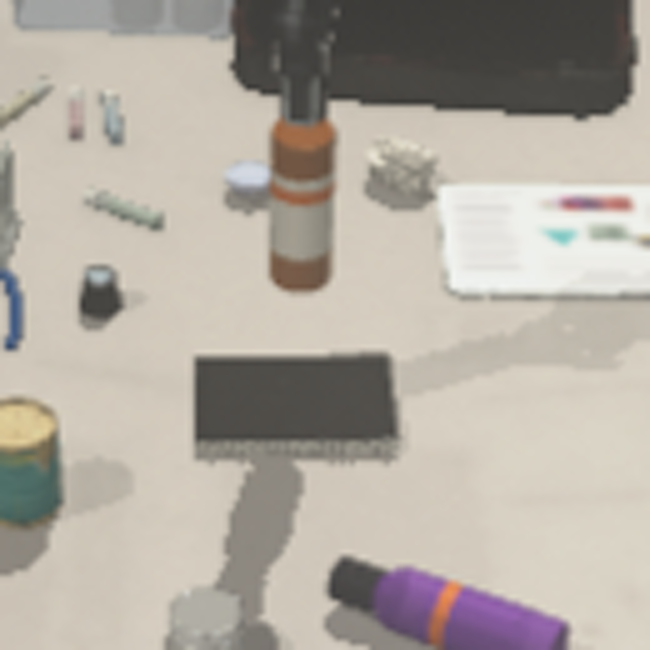

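View pics/w17.png

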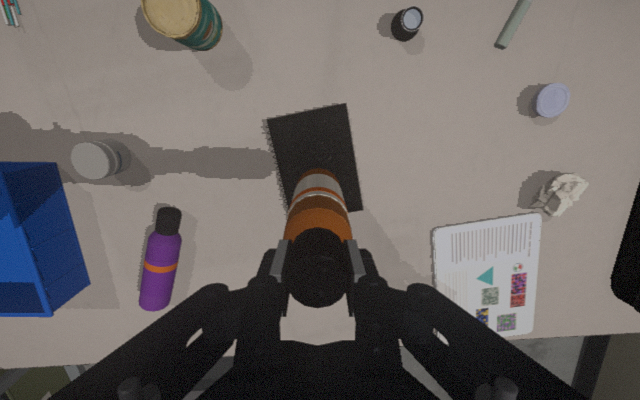

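Request:
arm_command([
  [[0,0,5,0,0,0],[0,0,13,0,0,0],[0,0,23,0,0,0],[0,0,34,0,0,0],[0,0,45,0,0,0],[0,0,56,0,0,0],[0,0,66,0,0,0],[0,0,75,0,0,0],[0,0,83,0,0,0],[0,0,90,0,0,0],[0,0,95,0,0,0],[0,0,98,0,0,0],[0,0,100,0,0,0],[0,0,100,0,0,0],[0,0,100,0,0,0]],
])

```text
clock: 18.87
eef_pos: [595.2, -273.2, 149.6]
tool_rot: [3.138, 0.001, -1.648]
force: [0.0, -0.5, -2.5]
width: 28.4
```

Request:
arm_command([
  [[0,0,1,0,0,0],[0,0,2,0,0,0],[0,0,3,0,0,0],[0,0,4,0,0,0],[0,0,4,0,0,0]],
])

```text
clock: 19.28
eef_pos: [594.9, -272.9, 145.1]
tool_rot: [3.137, 0.002, -1.648]
force: [-0.6, 0.6, -2.6]
width: 28.2
```

Base is about 2 mm above the pad; lower further until the force changes.

Request:
arm_command([
  [[0,0,0.7,0,0,0],[0,0,1.4,0,0,0],[0,0,2,0,0,0],[0,0,2,0,0,0],[0,0,2,0,0,0]],
])

```text
clock: 19.7
eef_pos: [594.9, -273.0, 143.3]
tool_rot: [3.137, 0.002, -1.648]
force: [0.6, 0.7, -1.6]
width: 28.2
```

Run:
```python
from h import *
box=((520,680),(-330,-210),(30,125))
a=get_image("side"); print(axis(a,box)); b=get_image("scene"); print(axis(b,box)); print(sensors.read_state()['force']); save("s18",a,(290,90,370,170),7)
```

```text
(267, array([ 5.94146e+02, -2.73533e+02, -1.00000e-03,  7.00000e-03]), 'tilt deg', np.float64(0.38), 'rms', np.float64(1.37))
(335, array([ 5.94166e+02, -2.72567e+02,  1.00000e-03, -3.00000e-03]), 'tilt deg', np.float64(0.19), 'rms', np.float64(1.35))
[-0.36464993 -0.65373266 -2.92506446]
```

View pics/s18.png

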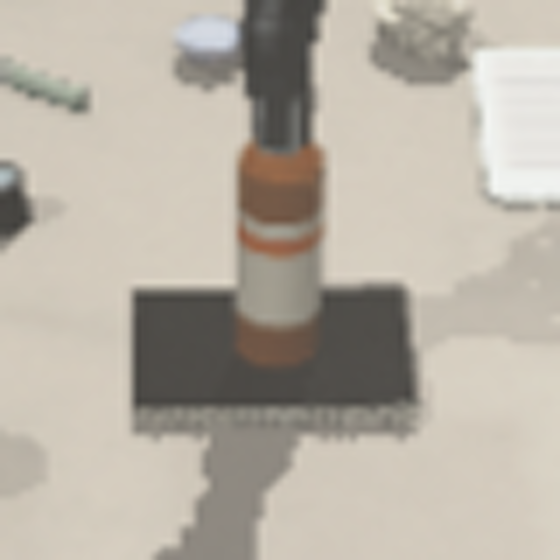

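Request:
arm_command([
  [[0,0,0.4,0,0,0],[0,0,0.8,0,0,0],[0,0,1.2,0,0,0],[0,0,1.6,0,0,0],[0,0,1.6,0,0,0],[0,0,1.6,0,0,0]],
])

```text
clock: 20.3
eef_pos: [595.3, -273.3, 143.2]
tool_rot: [3.139, 0.002, -1.648]
force: [-2.6, 1.2, 7.4]
width: 28.1
```

Request:
arm_command([
  [[0,0,-0.6,0,0,0],[0,0,-0.6,0,0,0]],
], claw=-0.31)

```text
clock: 20.47
eef_pos: [595.5, -273.5, 143.0]
tool_rot: [3.139, 0.001, -1.648]
force: [0.2, -0.3, 3.8]
width: 29.3
```

Request:
arm_command([
  [[0,0,0,0,0,0],[0,0,0,0,0,0],[0,0,0,0,0,0]],
], claw=-0.25)

```text
clock: 20.72
eef_pos: [594.8, -272.9, 141.9]
tool_rot: [3.137, 0.002, -1.648]
force: [0.5, 0.5, -0.4]
width: 31.8
```

Request:
arm_command([
  [[0,0,0,0,0,0],[0,0,0,0,0,0],[0,0,0,0,0,0],[0,0,0,0,0,0],[0,0,0,0,0,0],[0,0,0,0,0,0]],
], claw=0.4)

```text
clock: 21.22
eef_pos: [594.9, -273.0, 142.3]
tool_rot: [3.137, 0.002, -1.648]
force: [-0.1, 0.3, 0.7]
width: 59.7
```

Request:
arm_command([
  [[0,0,-10,0,0,0],[0,0,-25,0,0,0],[0,0,-45,0,0,0],[0,0,-70,0,0,0],[0,0,-95,0,0,0],[0,0,-115,0,0,0],[0,0,-120,0,0,0],[0,0,-120,0,0,0],[0,0,-120,0,0,0]],
])

```text
clock: 21.97
eef_pos: [595.3, -272.9, 262.0]
tool_rot: [3.137, 0.002, -1.648]
force: [0.0, 0.5, -0.2]
width: 59.6
```

Run:
```python
from h import *
box=((520,680),(-330,-210),(30,125))
a=get_image("side"); print(axis(a,box)); b=get_image("scene"); print(axis(b,box)); save("s19",a,(280,80,370,180),6); save("sc19",b,(230,90,430,220),4)
X=cloud(a); print("jar",pt(a,295+113/7,120+437/7).round(0))
w=get_image("wrist"); save("w19",w)
```

```text
(259, array([ 5.95096e+02, -2.74103e+02, -1.10000e-02,  1.20000e-02]), 'tilt deg', np.float64(0.9), 'rms', np.float64(1.85))
(329, array([ 5.94444e+02, -2.73121e+02, -7.00000e-03, -1.00000e-03]), 'tilt deg', np.float64(0.4), 'rms', np.float64(1.54))
jar [630.   9.  44.]
```

View pics/s19.png

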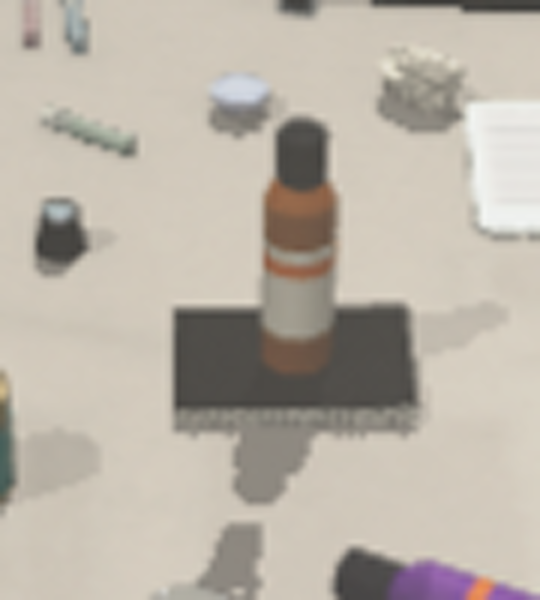

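View pics/sc19.png

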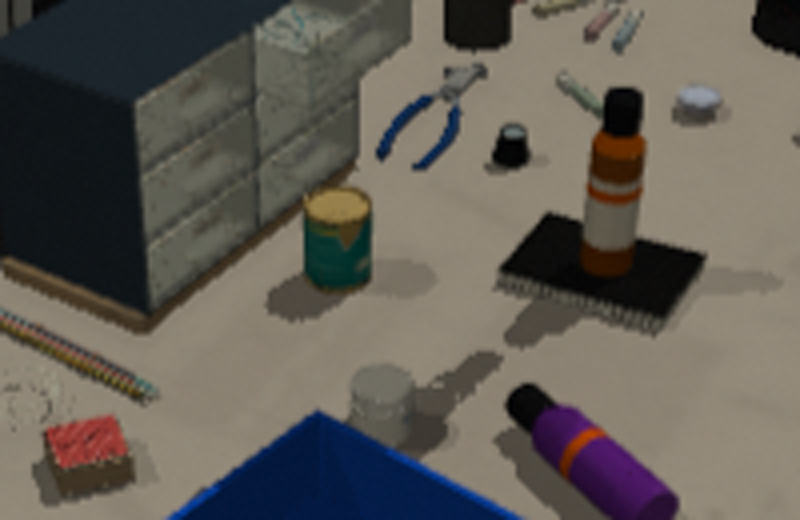

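The bottle stands on the pad with the gripper well clear above it, and the jar, tin and stamp look undisturbed. Handing in.

Run:
```python
from h import *
print(order.finish_job())
```

```text
the job is handed in; nothing more can be done
None
```

The amber bottle is standing cap up on the black note pad, let go, and the job is handed in at about 22 s of the 62 s allowed. No verdict was reported.

**What I did:** I pinched the cap lightly so the bottle swung upright as I raised it inside the bin. I set it on its base, let go and backed off. Then I took the cap again from above, lifted it upright out of the bin and lowered it onto the pad until I felt contact, then opened the fingers and moved clear.

**Last checks:**
- **In the bin:** the bottle stood free within 0.3° of upright before I took hold of it again.
- **On the pad:** its axis is at about (594.5, -273.5) mm, within about 3 mm of the pad's measured centre (594, -271.5). Tilt is 0.4° from the scene camera and 0.9° from the side camera.
- **Gripper:** it is about 90 mm above the cap, reading almost no force.
- **Jar, tin and stamp:** the jar read within 2–3 mm of where it started. The tin and stamp I only checked by eye, and they looked unmoved.

**What went wrong:** my first idea was to tip the bottle by tilting the tool to point forward. A trial above the bin ran into joint limits (without touching anything), so I swung the bottle upright in a light grip instead.

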